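# Bring the celadon glaze tile to the edge of the measuring stand

### The arm

A 6-joint arm with a two-finger parallel gripper is mounted at the origin on the work surface. World frame = base frame: x ahead of the robot, y to its left, z up, the work surface at z = 0. Lengths are in mm, angles in rad, forces in N, time in s.
With the tool pointing down it reaches from about 275 to 750 mm from the base axis. Payload 10.2 kg.
Tool frame: the origin (TCP) lies midway between the tips of the shut fingers; the grasp point (between the pads) lies 19 mm behind it; z points along the fingers, y is the direction in which the jaws open and shut (so a half turn about z gives the same grasp; the last joint's range is limited). The gripper opens to 85 mm and grips with 20 to 120 N. Pads are 22 mm wide; open, the fingers measure 114 mm over their backs; the gripper's body (76 mm by 85 mm) begins 54 mm behind the grasp point. The pads swing forward as they close: fully open they stand 13 mm farther back than shut.
Start: joints at [-1.438, 0.313, 1.498, -0, 1.331, -0.223], TCP at [182.866, -492.129, 231.294] pointing down, gripper open.
Joint ranges: [-2.94, 2.94], [-0.97, 2.17], [0.19, 2.56], [-1.23, 4.37], [0.02, 3.11], [-2.88, 2.88]. Speed limits (rad/s): [2.39, 2.39, 3.01, 3.14, 3.14, 3.14].

### API

Orientations are given as a unit quaternion [w, x, y, z].
In Python, from rig import ctrl gives the robot as it stands.
- The arm moves only by the tool carry_out, never from a script. Its argument "plan" is a list of rows, each a list of 3 entries, a list of its own where there are three numbers: the finger opening in mm, from 0 to 85.4, then the shift along the tool's x, y, z in mm, then the turn, a rotation vector about the tool's x, y, z in units of 6 degrees (1.0 is 6 degrees). In form: [[grip, [x, y, z], [ax, ay, az]], ...]. A call has 1 to 20 rows; each row shifts and turns the commanded pose from where the row before left it, along the tool's axes as they then stand; what a row does not reach is not made up. A row lasts 1/12 s, in which the tool goes at most 41.7 mm and 7.16 degrees, less where a joint would pass 70% of its speed; a pose out of reach is approached as far as the arm can. A call with a gripper value outside its range is refused whole. The fingers move at their own pace and stop on an object; "grip_force" is the grip in N (left out, the last holds). Time passes only in rows, so rows that do not move let the fingers close. It gives the time, the measured TCP pose, the force and the opening at its end, in the units of the state.
- ctrl.sense(): the state, without advancing time (a new reading comes with each control period).
- ctrl.capture(name): name is "scene" or "top" or "wrist"; returns a dict with "color" (384x512x3 uint8, blue, green, red), "range_z" (384x512 float32, mm along the optical axis (not along the pixel's ray), 0 where there is no reading), "fx", "fy", "cx", "cy" (pixels), "cam_to_world" (4x4, takes a point from camera to world coordinates); the wrist camera has in their place "tool_from_camera" (4x4, takes a point from camera to tool coordinates, whose origin is the TCP and whose axes are the flange's). Camera axes: x right, y up, looking along -z (the intrinsics and any distortion apply to the point x, -y, -z); pixel columns grow to the right and rows downward; lengths in mm; the calibration is good to about 2 mm. A picture is of the moment at which its call begins: read the wrist's pose just before it.
- ctrl.finish_job(): hands the job in, once; it reports no verdict.
The state is a dict: "time_s": time; "joints": joint angles; "dq": joint speeds; "tau": joint torques, N m; "eef_pos": TCP position; "ee_rot": TCP orientation; "force": force on the tool from outside, world axes, zero at the start; "wrist_torque": the same for the moment, N m; "grip_width": opening from 0.0 (shut) to 1.0 (fully open).
Only numpy, scipy, OpenCV 4.12 (cv2) and the standard library are available. Lean on these libraries where they do the work, as an engineer would, in place of code of your own. Each camera call takes 0.05 s, during which the arm holds its last target.

### The job

Three glaze sample tiles lie on the blue stand. Slide the pale green (celadon) one, without lifting it, out to the stand's yellow-painted edge until about a third of it hangs over that edge, square to the edge, so that it can be picked up there. Leave it lying flat and keep the plum and navy tiles where they are.

Things in the scene. Friction and masses are not known exactly. Their poses are not given: they have to be found in the camera images.
- celadon_tile: Tile to slide: square ceramic tile 90 x 90 mm, 8 mm thick, 90 to 190 g, pale green glaze on top with a narrow clay-coloured border. Origin at the centre of its underside; x and y parallel to its sides, z up. Starts lying on the blue stand, its x axis within 10 degrees of the stand's x axis. It slides with dry friction and stops when no longer pushed; nothing stands in its way to the yellow edge.
- plum_tile: Tile of the same size, purple glaze; must stay where it is. Origin and axes likewise. The three tiles lie in a row side by side along the stand's y, in any order, centres about 135 mm apart.
- navy_tile: Tile of the same size, dark blue glaze; must stay where it is. Origin and axes likewise.
- stand_edge (a point): Middle of the yellow-painted edge of the fixed blue stand, at the height of the stand's flat top (60 mm above the table). Its x axis points level out over the yellow edge, away from the robot; y runs along the edge; z is up. The stand's top reaches 240 mm back from this edge (-x) and 210 mm to either side; the yellow stripe is 22 mm wide. The space beyond the edge is free.
There are look-alikes about, which are no part of the job. What is shaped like the celadon_tile but orange or red is not meant.

How it is judged (in metres and radians):
At the end, for the whole second after the job is handed in: The celadon tile lies flat and still on the stand top (height within 4 mm), its centre 3 to 28 mm inside the yellow edge (17 to 42 mm of it overhangs), within 0.2 rad (11 degrees) of square to the edge; the plum and navy tiles are each within 15 mm of where they started (x of celadon_tile in the frame of stand_edge between -0.028 and -0.003 m and y of celadon_tile in the frame of stand_edge between -0.21 and 0.21 m and z of celadon_tile in the frame of stand_edge between -0.004 and 0.004 m and angle between the x axis of celadon_tile and the x axis of stand_edge, either way round below 0.2 rad and angle between celadon_tile's own z axis and vertical below 0.05 rad and linear speed of celadon_tile below 0.01 m/s and distance of each of plum_tile, navy_tile from where it was at the start of the episode below 0.015 m); the robot touches nothing.
It fails at once if the celadon tile is lifted more than 12 mm off the stand (z of celadon_tile in the frame of stand_edge above 0.012 m).
It fails at once if the plum or navy tile is moved 15 mm or more (distance of any of plum_tile, navy_tile from where it was at the start of the episode above 0.015 m).
It also fails if it takes over 32 s, if anything falls off the work surface, if the arm or the gripper's body presses on something with over 40 N, if the wrist force passes 120 N, or if a joint passes its speed limit or range.

## Working session

There is one attempt and no reset: what is moved stays moved. The work goes in short steps, Python scripts to look and compute and a tool call to move; the robot and the scene stay as the last step left them, time stands still between calls to the robot, and variables do not carry over. Pictures are saved under pics/ and viewed, and the job is handed in when it is done.

Besides the shell and the picture viewer there is one more tool, called in YAML: its name, and indented under it one key for each argument. carry_out: Moves the arm, as the interface text tells. Its arguments: {"type":"object","properties":{"plan":{"type":"array"},"grip_force":{"type":"number"}},"required":["plan"]}

```bash
mkdir -p pics; ls
python3 - <<'E'
from rig import ctrl
import cv2,numpy as np,pickle
s=ctrl.sense();print(s)
for n in("scene","top"):
    c=ctrl.capture(n);pickle.dump(c,open(n+'.pkl','wb'));cv2.imwrite(f'pics/{n}0.png',c['color'])
    print(n,c['fx'],c['fy'],c['cx'],c['cy'],[k for k in c],np.round(c['cam_to_world'],3))
E
```

```text
pics
{'time_s': 0.0, 'joints': array([-1.43837006e+00,  3.13461401e-01,  1.49845509e+00, -3.79516456e-05,
        1.33100549e+00, -2.23390485e-01]), 'dq': array([ 1.52930496e-03, -5.85154192e-05, -6.49910694e-04, -1.38228980e-03,
        1.66790918e-03, -9.17830209e-04]), 'tau': array([-7.34818695e-05, -4.12261999e+01, -2.59743887e+01, -1.98751104e-04,
        4.14281458e-03,  6.35452309e-06]), 'eef_pos': array([ 182.83502824, -491.84973933,  230.72246992]), 'ee_rot': array([-6.64814348e-04,  9.84214986e-01,  1.76975760e-01,  1.18090667e-05]), 'force': array([ 0.11886401,  0.87671612, -0.41437297]), 'wrist_torque': array([0.03386834, 0.02686301, 0.0026618 ]), 'grip_width': 0.9975785519309538}
scene 395.9351145846579 395.9351145846579 257.0624934071052 194.36832341531954 ['color', 'range_z', 'fx', 'fy', 'cx', 'cy', 'cam_to_world'] [[ 1.300000e-02 -8.300000e-01  5.570000e-01  1.099129e+03]
 [ 1.000000e+00  1.100000e-02 -7.000000e-03  4.552700e+01]
 [ 0.000000e+00  5.580000e-01  8.300000e-01  9.355490e+02]
 [ 0.000000e+00  0.000000e+00  0.000000e+00  1.000000e+00]]
top 375.274182037999 375.274182037999 259.2448057912813 191.1766586902085 ['color', 'range_z', 'fx', 'fy', 'cx', 'cy', 'cam_to_world'] [[-2.900000e-02  9.970000e-01 -6.800000e-02  4.226800e+02]
 [-9.990000e-01 -2.700000e-02  2.700000e-02  5.839700e+01]
 [ 2.500000e-02  6.900000e-02  9.970000e-01  1.025237e+03]
 [ 0.000000e+00  0.000000e+00  0.000000e+00  1.000000e+00]]
```

View pics/top0.png

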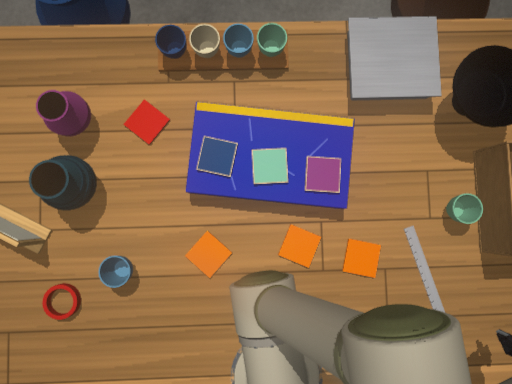

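View pics/scene0.png

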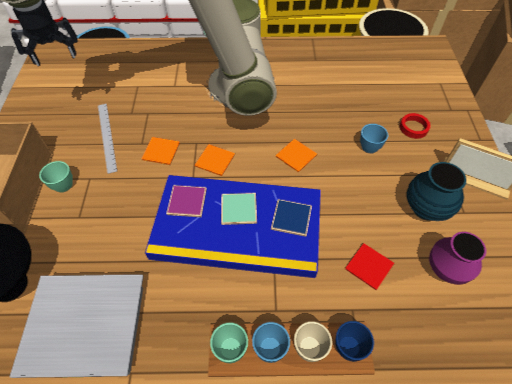

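The top view shows the stand with corners at about (197,103), (354,118), (347,208) and (187,192), and the yellow edge along its top. The celadon tile is in the middle at about (270,166), with navy on the left and plum on the right. I'll enlarge it to measure.

```bash
python3 - <<'E'
import cv2,pickle
c=pickle.load(open('top.pkl','rb'))
im=c['color'][95:215,180:365];cv2.imwrite('pics/crop0.png',cv2.resize(im,None,fx=4.3,fy=4.3,interpolation=cv2.INTER_CUBIC))
E
cat > h.py <<'E'
import numpy as np,cv2
def px2w(c,u,v,z):
    M=c['cam_to_world'];d=np.array([(u-c['cx'])/c['fx'],-(v-c['cy'])/c['fy'],-1.0])
    r=M[:3,:3]@d;o=M[:3,3];return o+r*(z-o[2])/r[2]
def dep(c,u,v):
    M=c['cam_to_world'];Z=float(np.median(c['range_z'][int(v)-1:int(v)+2,int(u)-1:int(u)+2]));d=np.array([(u-c['cx'])/c['fx'],-(v-c['cy'])/c['fy'],-1.0])
    return M[:3,:3]@(d*Z)+M[:3,3]
def blob(c,lo,hi,z,roi):
    h=cv2.cvtColor(c['color'],cv2.COLOR_BGR2HSV);m=cv2.inRange(h,np.array(lo),np.array(hi))
    k=np.zeros_like(m);x0,y0,x1,y1=roi;k[y0:y1,x0:x1]=m[y0:y1,x0:x1]
    n,l,st,_=cv2.connectedComponentsWithStats(k);i=1+np.argmax(st[1:,4])
    v,u=np.nonzero(l==i)
    p=np.array([px2w(c,a,b,z)[:2] for a,b in zip(u,v)],np.float32)
    return p,(u,v)
E
python3 - <<'E'
import pickle,numpy as np,cv2
from h import *
for n,roi in(('top',(180,95,365,215)),('scene',(140,170,330,280))):
    c=pickle.load(open(n+'.pkl','rb'))
    for nm,lo,hi,z in(('cel',(60,40,120),(90,160,255),68),('yel',(20,120,120),(35,255,255),60),('plum',(135,60,60),(170,255,255),68),('navy',(100,60,40),(116,215,140),68)):
        p,(u,v)=blob(c,lo,hi,z,roi);r=cv2.minAreaRect(p);print(n,nm,len(p),np.round(p.mean(0),1),np.round(r[0],1),np.round(r[1],1),round(r[2],1),np.round(dep(c,u.mean(),v.mean()),1))
E
```

```text
top cel 1010 [553.8   3.9] [553.9   3.8] [81.9 82.5] 1.5 [553.6   3.9  68.5]
top yel 1211 [691.  -13.6] [691.3 -14.4] [409.9  21.5] 82.5 [690.9 -13.3  60.2]
top plum 1030 [ 528.7 -133. ] [ 528.7 -133.3] [84.3 82.4] 84.6 [ 528.7 -133.    68. ]
top navy 996 [582.9 139.7] [583.  139.7] [81.4 81. ] 76.3 [583.  139.8  67.1]
scene cel 860 [556.7   4.4] [555.8   5.1] [82.6 80.7] 2.0 [555.7   4.3  65.9]
scene yel 1406 [692.7 -10.9] [692.2 -14.2] [408.7  21.8] 82.5 [692.2 -10.   58.6]
scene plum 844 [ 531.1 -132.7] [ 529.6 -133.8] [84.8 84.8] 84.5 [ 529.5 -133.3   64.9]
scene navy 892 [584.9 139.5] [584.  139.6] [81.5 82.5] 76.3 [585.2 139.5  68. ]
```

View pics/crop0.png

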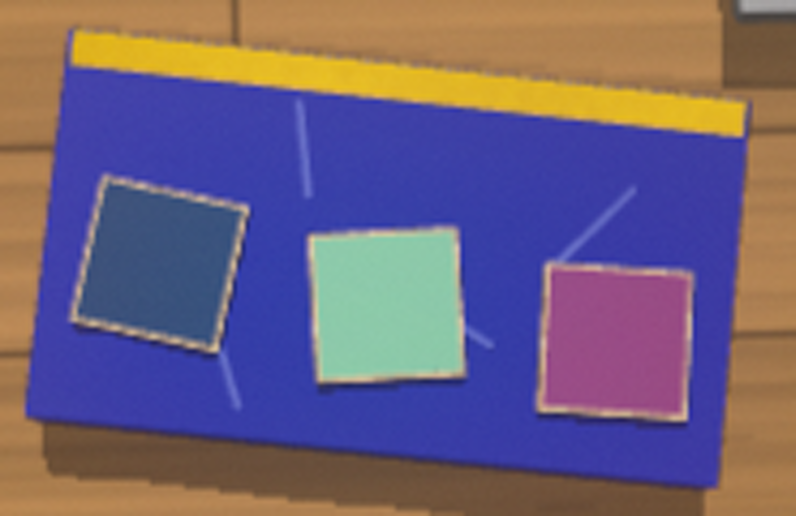

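The two cameras agree to about 2 mm. The tile sizes, the stripe's 22 × 410 mm extent and the heights all match what was given.

- **Stand:** outward axis at yaw about -7.5°, edge middle at about (702.5, -16).
- **Celadon tile:** centre at about (554.5, 4), i.e. x = -149 in the edge frame, turned about 9° relative to the stand.

I'll push its back edge with both fingertips, jaws along the edge, which also squares it up. First move: travel to behind the tile at height, then turn the tool.

carry_out:
  plan:
    - [40,[28.5,-23,0],[0,0,0]]
    - [40,[28.5,-23,0],[0,0,0]]
    - [40,[28.5,-23,0],[0,0,0]]
    - [40,[28.5,-23,0],[0,0,0]]
    - [40,[28.5,-23,0],[0,0,0]]
    - [40,[28.5,-23,0],[0,0,0]]
    - [40,[28.5,-23,0],[0,0,0]]
    - [40,[28.5,-23,0],[0,0,0]]
    - [40,[28.5,-23,0],[0,0,0]]
    - [40,[28.5,-23,0],[0,0,0]]
    - [40,[28.5,-23,0],[0,0,0]]
    - [40,[28.5,-23,0],[0,0,0]]
    - [40,[28.5,-23,0],[0,0,0]]
    - [40,[28.5,-23,0],[0,0,0]]
    - [40,[28.5,-23,0],[0,0,0]]
    - [40,[28.5,-23,0],[0,0,0]]

```text
time_s: 1.43
eef_pos: [482.6, 13.6, 231.1]
ee_rot: [-0.0, 0.984, 0.177, -0.0]
force: [-1.1, -1.4, 0.2]
grip_width: 0.472
```

carry_out:
  plan:
    - [40,[0,0,0],[0,0,1]]
    - [40,[0,0,0],[0,0,1]]
    - [40,[0,0,0],[0,0,1]]
    - [40,[0,0,0],[0,0,1]]
    - [40,[0,0,0],[0,0,0.65]]
    - [40,[0,0,0],[0,0,0]]
    - [40,[0,0,0],[0,0,0]]

```text
time_s: 2.02
eef_pos: [482.0, 11.7, 231.1]
ee_rot: [-0.0, 0.998, -0.064, -0.0]
force: [-0.4, 0.5, -0.1]
grip_width: 0.465
```

```bash
cat >> h.py <<'E'
from scipy.spatial.transform import Rotation as R
E=np.array([702.5,-15.8]);n=np.array([np.cos(np.radians(-7.5)),np.sin(np.radians(-7.5))]);t=np.array([-n[1],n[0]])
def rep(ctrl):
    s=ctrl.sense();q=s['ee_rot'];M=R.from_quat([q[1],q[2],q[3],q[0]]).as_matrix()
    d=s['eef_pos'][:2]-E
    print('t',round(s['time_s'],2),'pos',np.round(s['eef_pos'],1),'edge x,y',np.round([d@n,d@t],1),'yaw',round(np.degrees(np.arctan2(M[1,0],M[0,0])),2),'z',np.round(M[:,2],3),'F',np.round(s['force'],1),'w',round(s['grip_width'],3));return s,M
E
python3 - <<'E'
from rig import ctrl
from h import *
s,M=rep(ctrl)
c=ctrl.capture('wrist');cv2.imwrite('pics/w1.png',c['color']);print(np.round(c['tool_from_camera'],2))
E
```

```text
t 2.02 pos [482.   11.7 231.1] edge x,y [-222.2   -1.5] yaw -7.39 z [-0.  0. -1.] F [-0.4  0.5 -0.1] w 0.465
[[  -0.      0.94    0.33   84.07]
 [   1.      0.      0.      0.75]
 [  -0.      0.33   -0.94 -142.68]
 [   0.      0.      0.      1.  ]]
```

View pics/w1.png

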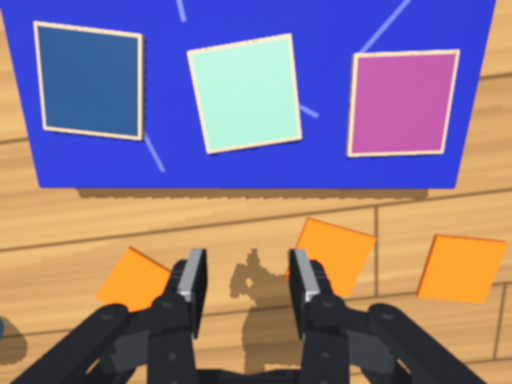

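In the wrist view the stand's back edge is level (row 187 at both ends), so the yaw is aligned. The celadon tile at (245,95) is centred between the fingertips at columns 195 and 300. Next I'll descend, stopping above the stand to check.

carry_out:
  plan:
    - [40,[0,0,38],[0,0,0]]
    - [40,[0,0,38],[0,0,0]]
    - [40,[0,0,38],[0,0,0]]
    - [40,[0,0,38],[0,0,0]]
    - [40,[0,0,9],[0,0,0]]
    - [40,[0,0,4],[0,0,0]]
    - [40,[0,0,0],[0,0,0]]

```text
time_s: 2.65
eef_pos: [482.6, 11.5, 67.0]
ee_rot: [0.0, 0.998, -0.065, 0.0]
force: [1.0, 0.1, -1.1]
grip_width: 0.468
```

Run:
```python
from rig import ctrl
from h import *
rep(ctrl)
c=ctrl.capture('scene');cv2.imwrite('pics/s2.png',cv2.resize(c['color'][120:290,130:340],None,fx=3.5,fy=3.5,interpolation=cv2.INTER_CUBIC))
c=ctrl.capture('wrist');cv2.imwrite('pics/w2.png',c['color'])
```

```text
t 2.65 pos [482.6  11.5  67. ] edge x,y [-221.5   -1.6] yaw -7.47 z [ 0.001 -0.    -1.   ] F [ 1.   0.1 -1.1] w 0.468
```

View pics/s2.png

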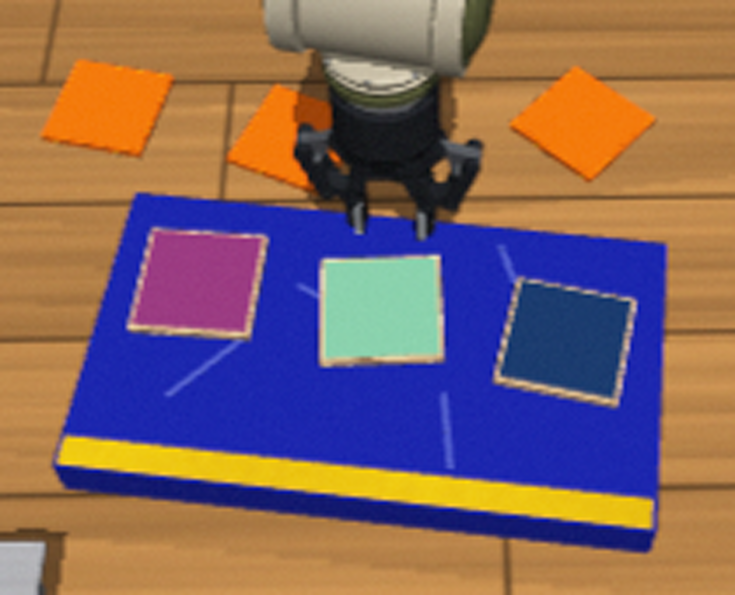

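View pics/w2.png

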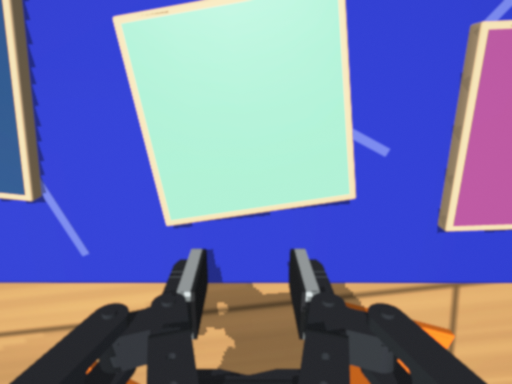

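Both tips hang just behind the tile, over the stand and clear of the navy and plum tiles. I'll lower the last few millimetres while watching the force.

carry_out:
  plan:
    - [40,[0,0,2],[0,0,0]]
    - [40,[0,0,2],[0,0,0]]
    - [40,[0,0,1.5],[0,0,0]]
    - [40,[0,0,0],[0,0,0]]

```text
time_s: 3.08
eef_pos: [482.2, 11.7, 60.9]
ee_rot: [0.0, 0.998, -0.065, 0.0]
force: [-0.4, 0.8, -0.2]
grip_width: 0.467
```

carry_out:
  plan:
    - [40,[0,0,1],[0,0,0]]
    - [40,[0,0,0],[0,0,0]]

```text
time_s: 3.25
eef_pos: [482.1, 11.7, 59.8]
ee_rot: [0.0, 0.998, -0.065, -0.0]
force: [-0.2, 0.4, 0.5]
grip_width: 0.468
```

There's no contact with the stand, and the tips should be about 2–3 mm above it. I'll push a first stretch and then check.

carry_out:
  plan:
    - [40,[5,0,0],[0,0,0]]
    - [40,[5,0,0],[0,0,0]]
    - [40,[5,0,0],[0,0,0]]
    - [40,[5,0,0],[0,0,0]]
    - [40,[5,0,0],[0,0,0]]
    - [40,[5,0,0],[0,0,0]]
    - [40,[5,0,0],[0,0,0]]
    - [40,[5,0,0],[0,0,0]]
    - [40,[5,0,0],[0,0,0]]
    - [40,[5,0,0],[0,0,0]]
    - [40,[0,0,0],[0,0,0]]

```text
time_s: 4.17
eef_pos: [532.7, 4.9, 59.8]
ee_rot: [0.0, 0.998, -0.066, 0.001]
force: [0.7, 0.1, -0.5]
grip_width: 0.466
```

```bash
cat >> h.py <<'E'
def cel(ctrl,tag):
    for nm in('scene','top'):
        c=ctrl.capture(nm);roi=(180,95,365,215) if nm=='top' else (140,170,330,290)
        for k,lo,hi in(('cel',(60,40,120),(90,160,255)),('plum',(135,60,60),(170,255,255)),('navy',(100,60,40),(116,215,140))):
            p,_=blob(c,lo,hi,68,roi);r=cv2.minAreaRect(p);d=np.array(r[0])-E
            print(nm,k,len(p),'edge x,y',np.round([d@n,d@t],1),'size',np.round(r[1],1),'ang rel',round((r[2]+7.5+45)%90-45,1))
        x0,y0,x1,y1=roi;cv2.imwrite(f'pics/{tag}_{nm}.png',cv2.resize(c['color'][y0-20:y1+20,x0-10:x1+10],None,fx=3.5,fy=3.5,interpolation=cv2.INTER_CUBIC))
E
python3 - <<'E'
from rig import ctrl
from h import *
rep(ctrl);cel(ctrl,'p3')
E
```

```text
t 4.17 pos [532.7   4.9  59.8] edge x,y [-171.1   -1.7] yaw -7.52 z [ 0.001 -0.    -1.   ] F [ 0.7  0.1 -0.5] w 0.466
scene cel 907 edge x,y [-112.9   -6.5] size [81.7 82.2] ang rel 0.0
scene plum 849 edge x,y [-156.5 -139.4] size [85.  85.7] ang rel 2.3
scene navy 892 edge x,y [-137.8  138.5] size [81.5 82.4] ang rel -6.1Traceback (most recent call last):
  File "<stdin>", line 3, in <module>
  File "h.py", line 25, in cel
    p,_=blob(c,lo,hi,68,roi);r=cv2.minAreaRect(p);d=np.array(r[0])-E
        ~~~~^^^^^^^^^^^^^^^^
  File "h.py", line 11, in blob
    n,l,st,_=cv2.connectedComponentsWithStats(k);i=1+np.argmax(st[1:,4])
                                                     ~~~~~~~~~^^^^^^^^^^
    return _wrapfunc(a, 'argmax', axis=axis, out=out, **kwds)
    return bound(*args, **kwds)
ValueError: attempt to get argmax of an empty sequence
```

View pics/p3_scene.png

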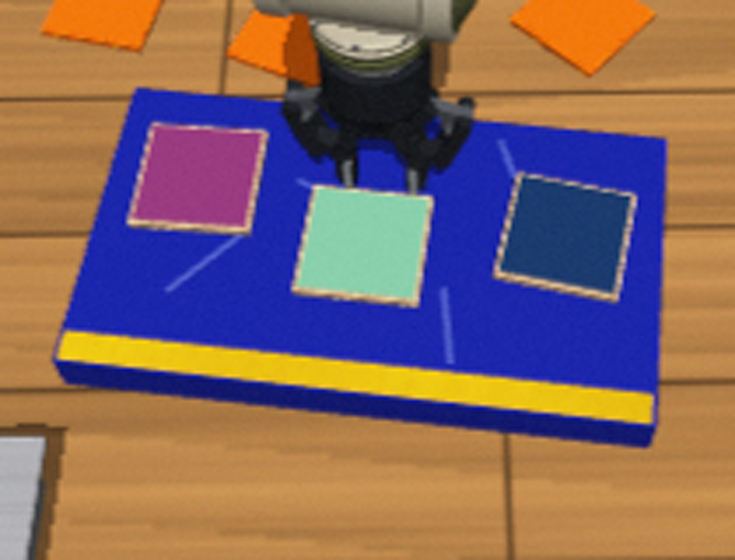

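The tile is now square to the stand (0°) with its centre at x = -113. The plum and navy tiles haven't moved. The top view failed because the arm was in the way. I have 97 mm to go, so I'll push about 90, slowing at the end.

carry_out:
  plan:
    - [40,[5,0,0],[0,0,0]]
    - [40,[6,0,0],[0,0,0]]
    - [40,[6,0,0],[0,0,0]]
    - [40,[6,0,0],[0,0,0]]
    - [40,[6,0,0],[0,0,0]]
    - [40,[6,0,0],[0,0,0]]
    - [40,[6,0,0],[0,0,0]]
    - [40,[6,0,0],[0,0,0]]
    - [40,[6,0,0],[0,0,0]]
    - [40,[6,0,0],[0,0,0]]
    - [40,[6,0,0],[0,0,0]]
    - [40,[6,0,0],[0,0,0]]
    - [40,[5,0,0],[0,0,0]]
    - [40,[4,0,0],[0,0,0]]
    - [40,[3,0,0],[0,0,0]]
    - [40,[2,0,0],[0,0,0]]
    - [40,[2,0,0],[0,0,0]]
    - [40,[2,0,0],[0,0,0]]
    - [40,[1,0,0],[0,0,0]]
    - [40,[0,0,0],[0,0,0]]

```text
time_s: 5.93
eef_pos: [621.2, -6.7, 59.8]
ee_rot: [0.0, 0.998, -0.066, 0.0]
force: [0.3, 0.4, 0.2]
grip_width: 0.465
```

Run:
```python
from rig import ctrl
from h import *
rep(ctrl)
try: cel(ctrl,'p4')
except ValueError as e: print('top hidden')
```

```text
t 5.93 pos [621.2  -6.7  59.8] edge x,y [-81.8  -1.6] yaw -7.52 z [ 0. -0. -1.] F [0.3 0.4 0.2] w 0.465
scene cel 1057 edge x,y [-24.3  -6.5] size [81.6 82.5] ang rel 0.3
scene plum 839 edge x,y [-156.3 -139.6] size [84.8 85.8] ang rel 2.1
scene navy 889 edge x,y [-138.1  138.6] size [81.5 81.9] ang rel -6.2
top hidden
```

View pics/p4_scene.png

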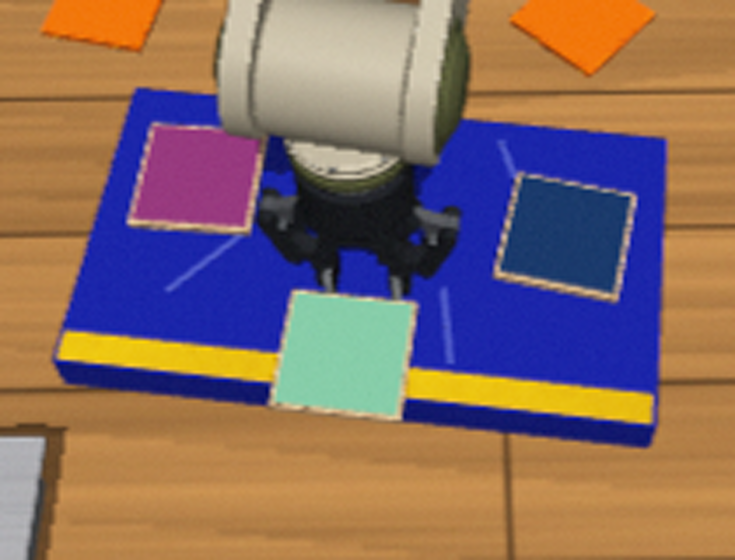

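The tile hangs over at the edge, square, with its centre at about x = -24.5. I'll push 9 mm more to reach the middle of the band, then back off and rise.

carry_out:
  plan:
    - [40,[2,0,0],[0,0,0]]
    - [40,[2,0,0],[0,0,0]]
    - [40,[2,0,0],[0,0,0]]
    - [40,[2,0,0],[0,0,0]]
    - [40,[1,0,0],[0,0,0]]
    - [40,[0,0,0],[0,0,0]]
    - [40,[-8,0,0],[0,0,0]]
    - [40,[-15,0,0],[0,0,0]]
    - [40,[0,0,-30],[0,0,0]]
    - [40,[0,0,-40],[0,0,0]]
    - [40,[0,0,-40],[0,0,0]]
    - [40,[0,0,-40],[0,0,0]]
    - [40,[-30,0,0],[0,0,0]]
    - [40,[-40,0,0],[0,0,0]]
    - [40,[-40,0,0],[0,0,0]]
    - [40,[-30,0,0],[0,0,0]]
    - [40,[0,0,0],[0,0,0]]
    - [40,[0,0,0],[0,0,0]]

```text
time_s: 7.53
eef_pos: [467.9, 13.6, 210.5]
ee_rot: [0.0, 0.998, -0.066, 0.001]
force: [1.1, -0.9, 0.3]
grip_width: 0.469
```

Run:
```python
from rig import ctrl
from h import *
s,M=rep(ctrl)
c=ctrl.capture('scene');p,_=blob(c,(20,120,120),(35,255,255),60,(140,170,330,290))
try: cel(ctrl,'p5')
except ValueError as e: print('hidden')
c=ctrl.capture('top');p,(u,v)=blob(c,(60,40,120),(90,160,255),68,(180,80,365,215));r=cv2.minAreaRect(p);d=np.array(r[0])-E
print('top',len(p),d@n,d@t,r[1:],dep(c,u.mean(),v.mean()))
# flatness
zs=np.array([dep(c,a,b) for a,b in zip(u[::7],v[::7])]);A=np.c_[zs[:,:2]-zs[:,:2].mean(0),np.ones(len(zs))];print('plane',np.linalg.lstsq(A,zs[:,2],rcond=None)[0])
```

```text
t 7.53 pos [467.9  13.6 210.5] edge x,y [-236.5   -1.4] yaw -7.51 z [ 0.002 -0.    -1.   ] F [ 1.1 -0.9  0.3] w 0.469
scene cel 1076 edge x,y [-15.1  -6.5] size [81.5 82.7] ang rel 0.0
scene plum 846 edge x,y [-156.  -139.4] size [84.9 84.8] ang rel 2.0
scene navy 890 edge x,y [-137.8  138.5] size [81.5 82.3] ang rel -6.1
top cel 984 edge x,y [-16.7  -7.1] size [82.2 82.2] ang rel -0.0
top plum 499 edge x,y [-156.8 -139.7] size [83.3 82. ] ang rel 2.1
top navy 996 edge x,y [-138.8  138.6] size [81.4 81. ] ang rel -6.2
top 982 -16.65073911612071 -7.137660692082139 ((82.19536590576172, 82.19715118408203), 82.46160888671875) [684.72139205 -20.54829925  68.52354034]
plane [-3.58961680e-03  4.02728058e-04  6.79898500e+01]
```

View pics/p5_scene.png

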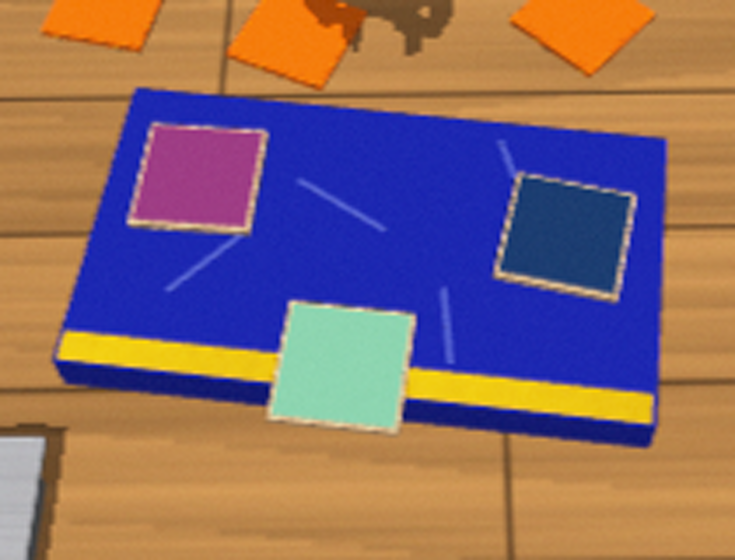

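The tile sits at x of about -16 mm, square to the edge and flat. The plum and navy tiles are unmoved and the arm is clear, so I'm handing in.

```bash
python3 -c "
from rig import ctrl
print(ctrl.finish_job())"
```

```text
the job is handed in; nothing more can be done
None
```

I slid the celadon tile to the yellow edge by pushing its back edge with both fingertips. It was never gripped or lifted. I then backed the arm off clear of everything and handed the job in at about 7.5 s.

| Last check | Scene camera | Top camera | Allowed |
|---|---|---|---|
| Celadon centre inside the yellow edge | 15.1 mm | 16.7 mm | 3 to 28 mm |
| Angle to the edge | 0° | 0° | under 11° |

- **Overhang:** about 29 mm of the tile hangs over, close to a third.
- **Flatness:** the fitted plane of the tile's top lies at 68.0 mm, as it should, with a tilt under 0.004 rad.
- **Plum and navy tiles:** neither moved, to within about 1 mm of measurement noise.

The two cameras differ by about 1.6 mm along x, within the calibration tolerance. The top camera couldn't see the tiles while the arm was over them during the push, so I relied on the scene camera for those checks. When I made the final checks, part of the plum tile was still hidden from the top camera. No other check failed or disagreed.

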